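# Shut the red air valve in the engraver's bench air box

## Robot

A 6-joint arm with a two-finger parallel gripper is mounted at the origin on the work surface. World frame = base frame: x ahead of the robot, y to its left, z up, the work surface at z = 0. Lengths are in m, angles in rad, forces in N, time in s.
With the tool pointing down it reaches from about 0.35 to 0.85 m from the base axis. Payload 8.1 kg.
Tool frame: the origin (TCP) lies at the very end of the fingers, on their centre line; the grasp point (between the pads) lies 19 mm behind it (grasp_offset is the distance from the TCP to the grasp point, in m); z points along the fingers, y is the direction in which the jaws open and shut (so a half turn about z gives the same grasp; the last joint's range is limited). The gripper opens to 93 mm and grips with 3 to 60 N. Pads are 15 mm wide; open, the fingers measure 128 mm over their backs; the gripper's body (75 mm by 188 mm) begins 65 mm behind the grasp point.
Start: joints at [-1.198, 0.13, 1.488, -0, 1.523, -0.085], TCP at [0.265, -0.538, 0.186] pointing down, gripper open.
Joint ranges: [-2.96, 2.96], [-0.89, 2.26], [0.02, 2.5], [-1.34, 4.48], [0, 2.73], [-2.66, 2.66]. Speed limits (rad/s): [2.39, 2.39, 2.79, 3.14, 3.14, 3.14].

## Interface

Orientations are given as a rotation vector (axis times angle).
In Python, from plant import read_state, read_camera, close_job, search_frame, masks_of, grasp_offset gives the robot as it stands.
- The arm moves only by the tool drive_tool, never from a script. Its argument "plan" is a list of rows, each an object with "claw": the closure, from 0 (fully open) to 1 (shut); "linear": the shift along the tool's x, y, z in cm, a list of three; "angular": the turn, a rotation vector about the tool's x, y, z in degrees, a list of three. In form: [{"claw": claw, "linear": [tx, ty, tz], "angular": [ax, ay, az]}, ...]. A call has 1 to 12 rows; each row shifts and turns the commanded pose from where the row before left it, along the tool's axes as they then stand; what a row does not reach is not made up. A row lasts 1/8 s, in which the tool goes at most 62.5 mm and 10.7 degrees, less where a joint would pass 70% of its speed; a pose out of reach is approached as far as the arm can. A call is refused whole if a number of a shift passes 6.25 or a number of a turn 10.7, either way. A call with a gripper value outside its range is refused whole. The fingers move at their own pace and stop on an object; "newtons" is the grip in N (left out, the last holds). Time passes only in rows, so rows that do not move let the fingers close. It gives the time, the measured TCP pose, the force and the opening at its end, in the units of the state.
- read_state(): the state, without advancing time (a new reading comes with each control period).
- read_camera(name): name is "side" or "top" or "wrist"; returns a dict with "pixels" (384x512x3 uint8, red, green, blue), "K" (3x3 intrinsics, pixels), "D" ([k1, k2, p1, p2, k3] as OpenCV has them; the pictures are not rectified), "xyz" and "attitude" of the camera in the world. Camera axes: x right, y up, looking along -z (the intrinsics and any distortion apply to the point x, -y, -z); pixel columns grow to the right and rows downward; lengths in m; the calibration is good to about 2 mm. A picture is of the moment at which its call begins. There is no depth.
- close_job(): hands the job in, once; it reports no verdict.
Trained networks look in a picture, given as the dict that the camera call returned (one of the last four; its "shot" number tells which), for a name from the list of things; names that differ only in an ending like _2 or _b are one class to them, and where a whole thing is asked for, a point or a joint stands for the part that bears it (a point fixed in the world has none). Each returns a list of dicts, best first, with "p" (0 to 1); they miss things now and then, are a little off and sometimes report something else, mostly with a low value. They report only what shows in the picture. A call takes as long as a camera call.
- search_frame(picture, label): "at" ([x, y, z] in m, in world coordinates, good to about 4 mm: the middle of the surface that is visible of it).
- masks_of(picture, label): "mask" (384x512 bool, what is visible of it).
The state is a dict: "t": time; "q": joint angles; "dq": joint speeds; "joint_torque": joint torques, N m; "tool_pos": TCP position; "orientation": TCP orientation; "force": force on the tool from outside, world axes, zero at the start; "wrist_torque": the same for the moment, N m; "opening": finger opening in m.
Only numpy, scipy, OpenCV 4.12 (cv2) and the standard library are available. Lean on these libraries where they do the work, as an engineer would, in place of code of your own. Each camera call takes 0.05 s, during which the arm holds its last target.

## Task

Shut off the air line with the red handle: push the cover of the bench air box all the way back by its lip, then push the red lever round a quarter turn until it is fully shut, square across its pipe. Only push, gently, without gripping or forcing anything; leave the blue valve as it is and do not disturb the tools round the box.

Things in the scene. Friction and masses are not known exactly. Their poses are not given: they have to be found in the camera images.
- air_box: Green-painted steel air box on the bench (fixed), 340 (x) x 290 mm (y), walls 70 mm high, cover guides on both long edges to 78 mm. Origin: centre of its underside, on the bench top; x points away from the robot (yaw within 0.35 rad), z up. Its -x half is an open bay (inside x -165 to -6, y -140 to 140 mm) with two valves, closed by the cover; its +x half has a fixed deck that the cover slides over.
- cover (a joint): Travel (m) of the bare-steel sliding cover along the box's +x: 0 = bay closed, 0.15 = back stop, bay open. Starts within 15 mm of closed. Captive in its guides, stays where it is left; sliding takes 3 to 5 N. Plate 165 x 283 x 3 mm, its top face 74 mm above the bench.
- cover_lip (a point): Black upstanding lip along the cover's robot-side edge: 3 mm thick (x) with a 7 mm bead along its top, 262 mm long (y), standing from 74 to 97 mm above the bench. Origin: its centre, 84 mm above the bench; x points away from the robot along the travel. Push on its robot-side face.
- red_lever (a joint): Angle (rad) of the red valve's lever: 0 = open, lever along its pipe, pointing to the box's -x (towards the robot). It shuts clockwise seen from above; 1.571 at its stop = shut, lever pointing to the box's +y, square across the pipe. Starts at 0 to 0.45. Stays where it is left; friction 0.28 N m, about 6 N at the middle of the handle.
- red_grip (a point): Red sleeve of that lever, the part to push: 50 mm long (x, 25 to 75 mm from the stem), 14 mm wide (y), 10 mm high, 52 to 62 mm above the bench; the valve body and pipe below it reach 46 mm. Origin: its centre, 50 mm from the stem axis; x points outward from the stem. The red and blue valves may be either way round in the bay.
- red_stem (a point): Vertical turning axis of the red lever, at the height of the sleeve's centre (57 mm above the bench); 70 mm to the -x side of the box's origin, at y -77.5 or +37.5 mm in the box.
- blue_grip (a point): Blue sleeve of the second valve, same make and sizes as the red one; its lever points towards the robot (0 to 0.25 rad clockwise of the box's -x) and is to be left as it is.
- blue_stem (a point): Turning axis of the blue lever, 57 mm above the bench; 115 mm from the red stem along the box's y.
- ball_vise: Loose engraver's ball vise of steel on a rubber ring, 94 mm across, 112 mm high, about 2 kg, standing to the right (-y) of the box. Origin: centre of its underside. Bystander.
- oil_bottle: Loose amber oil bottle, 36 mm across, 75 mm high, to the left (+y) of the box. Origin: centre of its underside. Bystander.
- bur_stand: Loose round black stand with small burs, 60 mm across, 48 mm high, to the left (+y) of the box. Origin: centre of its underside. Bystander.
- graver: Loose graver with a pale wooden mushroom handle, about 100 mm long, 30 mm high, lying on the bench between box and robot. Origin: on the bench under about its middle. Bystander.

How it is judged:
On the way, in this order (a step that is already met when the one before it is completed fails the run):
1. the cover is pushed all the way back (value of joint cover above 0.137 m), for 0.1 s.
2. the red lever is pushed fully shut (value of joint red_lever above 1.47 rad), for 0.2 s.
At the end, for the whole second after the job is handed in: The cover is within 13 mm of its back stop, the red lever within 0.1 rad of its shut stop, both at rest; the blue handle is within 10 mm of where it started and the four loose tools stand within 25 mm of where they started, at rest (value of joint cover above 0.137 m and value of joint red_lever above 1.47 rad and distance of blue_grip from where it was at the start of the episode below 0.01 m and velocity of joint red_lever below 0.05 rad/s and velocity of joint cover below 0.01 m/s and distance of each of ball_vise, oil_bottle, bur_stand, graver from where it was at the start of the episode below 0.025 m and linear speed of each of ball_vise, oil_bottle, bur_stand, graver below 0.03 m/s); the robot touches nothing.
It fails at once if the blue valve is turned (its handle moves more than 10 mm) (distance of blue_grip from where it was at the start of the episode above 0.01 m).
It fails at once if a loose tool is shifted, lifted or knocked over (moves more than 25 mm or tilts) (distance of any of ball_vise, oil_bottle, bur_stand, graver from where it was at the start of the episode above 0.025 m or angle between any of ball_vise, oil_bottle, bur_stand, graver's own z axis and vertical above 0.35 rad).
It fails at once if the red handle is gripped or forced (more than 40 N from the fingers) (contact force between the fingers and red_lever above 40 N).
It fails at once if the cover is gripped or forced (more than 40 N from the fingers) (contact force between the fingers and cover above 40 N).
It also fails if it takes over 51 s, if anything falls off the work surface, if the arm or the gripper's body presses on something with over 40 N, if the wrist force passes 120 N, or if a joint passes its speed limit or range.

## Working session

There is one attempt and no reset: what is moved stays moved. The work goes in short steps, Python scripts to look and compute and a tool call to move; the robot and the scene stay as the last step left them, time stands still between calls to the robot, and variables do not carry over. Pictures are saved under pics/ and viewed, and the job is handed in when it is done.

Besides the shell and the picture viewer there is one more tool, called after "Call:" as name(argument=value, ...) on one line, values as JSON. drive_tool: Moves the arm, as the interface text tells. Its arguments: {"type":"object","properties":{"plan":{"type":"array"},"newtons":{"type":"number"}},"required":["plan"]}

```bash
mkdir -p pics; ls; cat > h.py <<'E'
from plant import *
import numpy as np, cv2
from scipy.spatial.transform import Rotation as R
def save(p,n): cv2.imwrite('pics/'+n,p['pixels'][:,:,::-1])
def rot(p):
    a=np.array(p['attitude'],float)
    return a if a.shape==(3,3) else R.from_rotvec(a).as_matrix()
def ray(p,uv):
    u=cv2.undistortPoints(np.array([[uv]],float),np.array(p['K'],float),np.array(p['D'],float))[0,0]
    return rot(p)@np.array([u[0],-u[1],-1.])
def atz(p,uv,z):
    d=ray(p,uv);o=np.array(p['xyz'],float);return o+d*(z-o[2])/d[2]
def proj(p,X):
    c=rot(p).T@(np.array(X,float)-np.array(p['xyz']));
    return cv2.projectPoints(np.array([[c[0],-c[1],-c[2]]]),np.zeros(3),np.zeros(3),np.array(p['K'],float),np.array(p['D'],float))[0][0,0]
E
python3 - <<'E'
from h import *
s=read_state();print({k:np.round(v,3).tolist() for k,v in s.items()})
for c in ['top','side']:
    p=read_camera(c);save(p,c+'1.png');print(c,p['xyz'],p['attitude'])
    for l in ['air_box','cover','cover_lip','red_lever','red_grip','blue_grip','ball_vise','oil_bottle','bur_stand','graver']:
        for d in search_frame(p,l)[:2]: print(l,np.round(d['at'],3),round(d['p'],2),np.round(proj(p,d['at'])))
E
```

```text
pics
{'t': 0.0, 'q': [-1.198, 0.131, 1.489, -0.0, 1.523, -0.085], 'dq': [-0.002, 0.001, -0.002, -0.001, 0.001, 0.0], 'joint_torque': [-0.0, -55.985, -49.176, 0.077, 0.035, -0.0], 'tool_pos': [0.265, -0.538, 0.185], 'orientation': [-3.058, -0.712, 0.0], 'force': [-0.07, 0.572, -0.001], 'wrist_torque': [0.029, -0.026, -0.002], 'opening': 0.093}
top [0.37978583 0.02362866 1.23737852] [ 0.13163006 -0.12657482 -1.53803649]
air_box [ 0.64  -0.042  0.074] 0.83 [289. 168.]
cover [ 0.566 -0.041  0.072] 0.68 [288. 198.]
cover_lip [ 0.568 -0.044  0.076] 0.93 [290. 197.]
ball_vise [ 0.529 -0.294  0.082] 0.72 [394. 215.]
oil_bottle [0.56  0.213 0.049] 0.72 [186. 199.]
bur_stand [0.683 0.167 0.027] 0.6 [207. 153.]
graver [ 0.409 -0.024  0.026] 0.6 [279. 263.]
side [-0.00250636  0.69086969  0.55692363] [ 0.48658267 -1.24296705 -2.16867083]
air_box [0.599 0.02  0.071] 0.95 [244. 179.]
cover [ 0.56  -0.029  0.073] 0.71 [268. 175.]
cover [0.672 0.184 0.024] 0.55 [177. 213.]
cover_lip [ 0.563 -0.028  0.071] 0.79 [267. 176.]
ball_vise [ 0.514 -0.284  0.068] 0.87 [336. 149.]
oil_bottle [0.556 0.227 0.046] 0.56 [196. 232.]
bur_stand [0.668 0.182 0.022] 0.8 [178. 214.]
graver [ 0.403 -0.016  0.022] 0.76 [318. 216.]
```

View pics/top1.png

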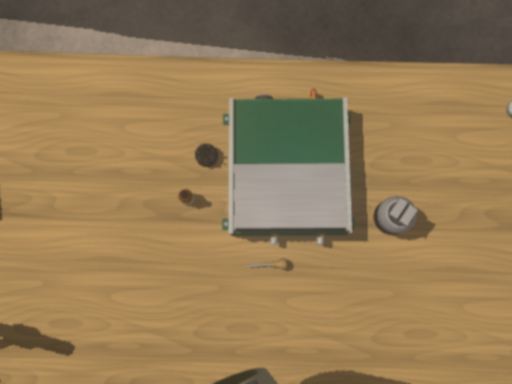

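View pics/side1.png

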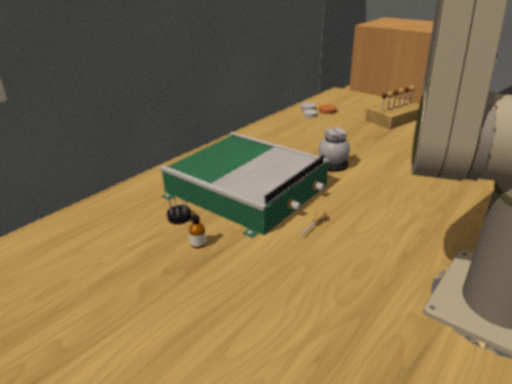

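```bash
python3 - <<'E'
import cv2
a=cv2.imread('pics/top1.png')[85:255,215:365]
cv2.imwrite('pics/top1z.png',cv2.resize(a,None,fx=3.5,fy=3.5,interpolation=cv2.INTER_CUBIC))
E
```

```text
(no output)
```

View pics/top1z.png

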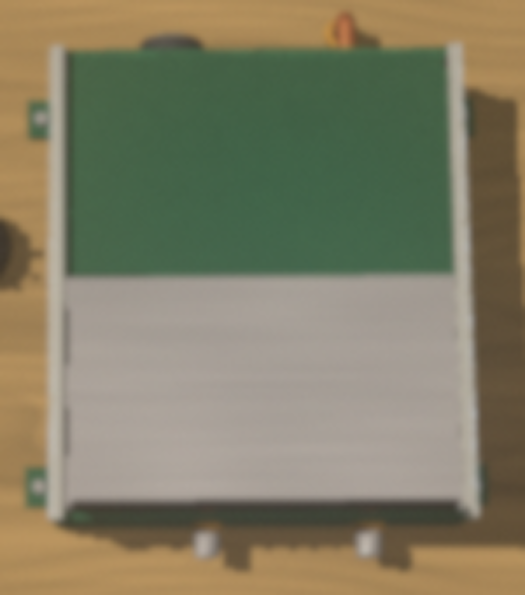

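```bash
python3 - <<'E'
from h import *
p=read_camera('top')
f=lambda u,v,z:atz(p,(215+u/3.5-.36,85+v/3.5-.36),z)
c=[f(u,v,.078) for u,v in [(50,46),(462,43),(480,517),(48,520)]]
for x in c: print(np.round(x,4))
TL,TR,BR,BL=c
print('len',np.linalg.norm(TL-BL),np.linalg.norm(TR-BR),'w',np.linalg.norm(TL-TR),np.linalg.norm(BL-BR))
for a,b in((BL,TL),(BR,TR)): d=b-a;print('yaw',np.arctan2(d[1],d[0]))
for a,b in((TR,TL),(BR,BL)): d=b-a;print('yaw',np.arctan2(-d[0],d[1]))
print('cen',sum(c)/4)
print('lip',f(75,505,.097),f(462,502,.097)); print('cover far',f(70,274,.074),f(452,271,.074))
print('stubs',f(205,540,.03),f(368,540,.03))
m=masks_of(p,'cover_lip')
for d in m[:1]:
  v,u=np.nonzero(d['mask']);print(d['p'],u.min(),u.max(),v.min(),v.max(),u.mean(),v.mean())
  for q in (u.min()+3,u.max()-3): print(q,v[u==q])
E
```

```text
[0.8153 0.1135 0.078 ]
[ 0.8258 -0.1819  0.078 ]
[ 0.4857 -0.1942  0.078 ]
[0.475  0.1015 0.078 ]
len 0.34048342919811153 0.34027336737151953 w 0.2955965105051178 0.2959801903942956
yaw 0.035070780079034795
yaw 0.03619784591563075
yaw 0.03552232254639483
yaw 0.036232183473414205
cen [ 0.65044551 -0.0402821   0.078     ]
lip [0.48408744 0.08244855 0.097     ] [ 0.49375567 -0.17858969  0.097     ]
cover far [0.64908877 0.0931786  0.074     ] [ 0.65893785 -0.17575476  0.074     ]
stubs [ 0.46793619 -0.00762223  0.03      ] [ 0.47135165 -0.1236395   0.03      ]
```

Call:
drive_tool(plan=[{"claw":1,"linear":[0,0,0],"angular":[0,0,8]},{"claw":1,"linear":[0,0,0],"angular":[0,0,8]},{"claw":1,"linear":[0,0,0],"angular":[0,0,8.2]},{"claw":1,"linear":[0,0,0],"angular":[0,0,0]}], newtons=5)

```text
t: 1.7
tool_pos: [0.2652, -0.5382, 0.1856]
orientation: [3.141, 0.057, -0.0]
force: [-0.1, -0.2, 0.1]
opening: 0.0579
```

```bash
cat >> h.py <<'E'
C=np.array([.6505,-.0403]);YAW=.0358
B=np.array([[np.cos(YAW),-np.sin(YAW)],[np.sin(YAW),np.cos(YAW)]])
def w(bx,by,z): return np.r_[C+B@[bx,by],z]
def info(target=None):
    s=read_state();M=R.from_rotvec(s['orientation']).as_matrix();t=np.array(s['tool_pos'])
    print('t',round(s['t'],2),'pos',np.round(t,4),'box',np.round(B.T@(t[:2]-C),4),'yaw x deg in box',round(np.degrees(np.arctan2(M[1,0],M[0,0])-YAW),2),'z',np.round(M[:,2],3),'F',np.round(s['force'],2),'op',round(s['opening'],4))
    if target is not None: print('shift cm',np.round(100*M.T@(target-t),2))
E
python3 - <<'E'
from h import *
info(w(-.198,0,.186))
E
```

```text
t 1.7 pos [ 0.2652 -0.5382  0.1856] box [-0.4029 -0.4838] yaw x deg in box 0.03 z [ 0. -0. -1.] F [-0.13 -0.24  0.13] op 0.0579
shift cm [ 20.51 -48.37  -0.05]
```

Call:
drive_tool(plan=[{"claw":1,"linear":[1.71,-4.03,0],"angular":[0,0,0]},{"claw":1,"linear":[1.71,-4.03,0],"angular":[0,0,0]},{"claw":1,"linear":[1.71,-4.03,0],"angular":[0,0,0]},{"claw":1,"linear":[1.71,-4.03,0],"angular":[0,0,0]},{"claw":1,"linear":[1.71,-4.03,0],"angular":[0,0,0]},{"claw":1,"linear":[1.71,-4.03,0],"angular":[0,0,0]},{"claw":1,"linear":[1.71,-4.03,0],"angular":[0,0,0]},{"claw":1,"linear":[1.71,-4.03,0],"angular":[0,0,0]},{"claw":1,"linear":[1.71,-4.03,0],"angular":[0,0,0]},{"claw":1,"linear":[1.71,-4.03,0],"angular":[0,0,0]},{"claw":1,"linear":[1.71,-4.03,0],"angular":[0,0,0]},{"claw":1,"linear":[1.7,-4.04,0],"angular":[0,0,0]}])

```text
t: 3.2
tool_pos: [0.4535, -0.0462, 0.1858]
orientation: [3.141, 0.062, 0.001]
force: [0.5, -0.9, -0.1]
opening: 0.0005
```

Call:
drive_tool(plan=[{"claw":1,"linear":[0,0,2.5],"angular":[0,0,0]},{"claw":1,"linear":[0,0,2.5],"angular":[0,0,0]},{"claw":1,"linear":[0,0,2.5],"angular":[0,0,0]},{"claw":1,"linear":[0,0,2.6],"angular":[0,0,0]},{"claw":1,"linear":[0,0,0],"angular":[0,0,0]}])

```text
t: 3.82
tool_pos: [0.4511, -0.0471, 0.0826]
orientation: [-3.14, -0.06, 0.007]
force: [-0.4, 0.0, -0.3]
opening: 0.0007
```

```bash
python3 - <<'E'
from h import *
info(w(-.198,0,.083))
p=read_camera('wrist');save(p,'wrist1.png');p=read_camera('side');save(p,'side2.png')
info()
E
```

```text
t 3.83 pos [ 0.4511 -0.0471  0.0826] box [-0.1995  0.0003] yaw x deg in box 0.14 z [-0.004  0.001 -1.   ] F [-0.36  0.05 -0.31] op 0.0007
shift cm [ 0.15  0.03 -0.04]
t 3.92 pos [ 0.4533 -0.0476  0.0853] box [-0.1973 -0.0002] yaw x deg in box 0.08 z [ 0. -0. -1.] F [-0.14 -0.06 -0.1 ] op 0.0006
```

View pics/wrist1.png

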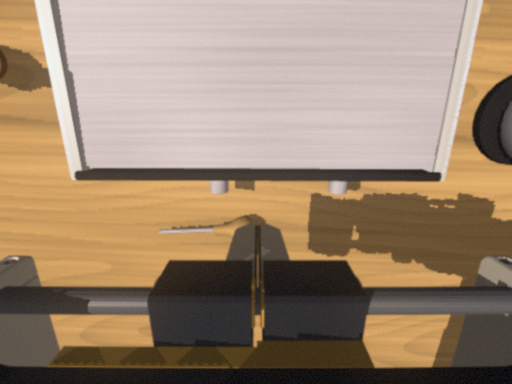

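View pics/side2.png

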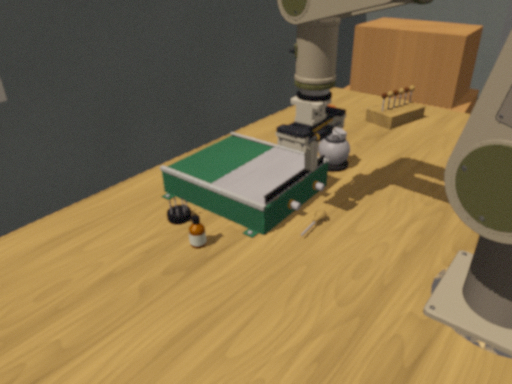

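Call:
drive_tool(plan=[{"claw":1,"linear":[0.8,0,0.3],"angular":[0,0,0]},{"claw":1,"linear":[0.8,0,0],"angular":[0,0,0]},{"claw":1,"linear":[0.8,0,0],"angular":[0,0,0]},{"claw":1,"linear":[0.8,0,0],"angular":[0,0,0]},{"claw":1,"linear":[0.8,0,0],"angular":[0,0,0]}])

```text
t: 4.55
tool_pos: [0.4936, -0.0461, 0.0815]
orientation: [-3.141, -0.056, 0.0]
force: [1.2, -0.0, -0.1]
opening: 0.0
```

```bash
python3 - <<'E'
from h import *
info(w(-.045,0,.083))
p=read_camera('wrist');save(p,'wrist2.png')
E
```

```text
t 4.55 pos [ 0.4936 -0.0461  0.0815] box [-0.157  -0.0002] yaw x deg in box -0.02 z [-0.  0. -1.] F [ 1.15 -0.04 -0.08] op 0.0
shift cm [11.2  -0.02 -0.15]
```

View pics/wrist2.png

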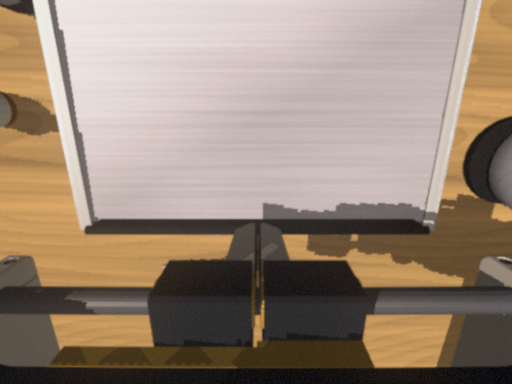

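Call:
drive_tool(plan=[{"claw":1,"linear":[0.8,0,0],"angular":[0,0,0]},{"claw":1,"linear":[0.8,0,0],"angular":[0,0,0]},{"claw":1,"linear":[0.8,0,0],"angular":[0,0,0]},{"claw":1,"linear":[0.8,0,0],"angular":[0,0,0]}])

```text
t: 5.1
tool_pos: [0.5255, -0.045, 0.0815]
orientation: [3.141, 0.056, -0.0]
force: [0.5, -0.6, 0.2]
opening: 0.0006
```

```bash
python3 - <<'E'
from h import *
info(w(-.045,0,.083))
p=read_camera('wrist');save(p,'wrist3.png')
E
```

```text
t 5.1 pos [ 0.5255 -0.045   0.0815] box [-0.1251 -0.0002] yaw x deg in box -0.02 z [-0. -0. -1.] F [ 0.51 -0.59  0.22] op 0.0006
shift cm [ 8.01 -0.02 -0.15]
```

View pics/wrist3.png

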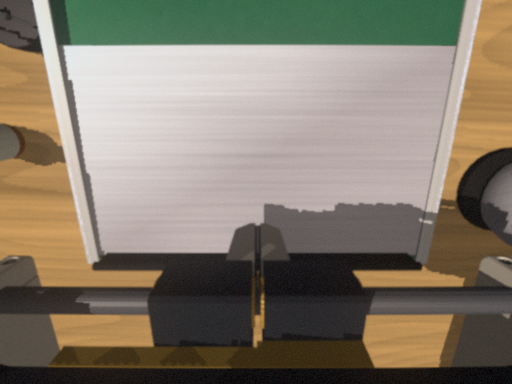

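```bash
python3 - <<'E'
from h import *
info()
p=read_camera('wrist');print(p['xyz'],rot(p).round(3).tolist())
s=read_state();t=np.array(s['tool_pos']);print('tcp px',proj(p,t), 'tcp+.05', proj(p,t+[0,0,.05]))
print('lip expected -.162',proj(p,w(-.162,.131,.097)),proj(p,w(-.162,-.131,.097)),'guide end',proj(p,w(-.17,.145,.078)),proj(p,w(-.17,-.145,.078)))
p=read_camera('side');a=p['pixels'][60:260,150:370,::-1]
print(proj(p,t)-[150,60],proj(p,w(-.162,.131,.097))-[150,60],proj(p,w(-.162,-.131,.097))-[150,60])
cv2.imwrite('pics/side3.png',cv2.resize(a,None,fx=3,fy=3,interpolation=cv2.INTER_CUBIC))
E
```

```text
t 5.15 pos [ 0.5263 -0.045   0.0817] box [-0.1243 -0.0002] yaw x deg in box -0.02 z [ 0.001 -0.    -1.   ] F [-0.8   0.12 -0.25] op 0.0007
[ 0.60930583 -0.04224182  0.28018658] [[0.035, 0.955, 0.295], [-0.999, 0.034, 0.012], [0.001, -0.296, 0.955]]
tcp px [256.69947309 217.69751715] tcp+.05 [256.6268899  248.95586869]
lip expected -.162 [ 90.9179677  268.81032725] [421.81986002 268.50317275] guide end [ 89.5275027 264.2830309] [423.30445367 263.97834392]
[133.42192174 114.01011074] [113.94847472 134.97224191] [173.24118285  93.91360755]
```

View pics/side3.png

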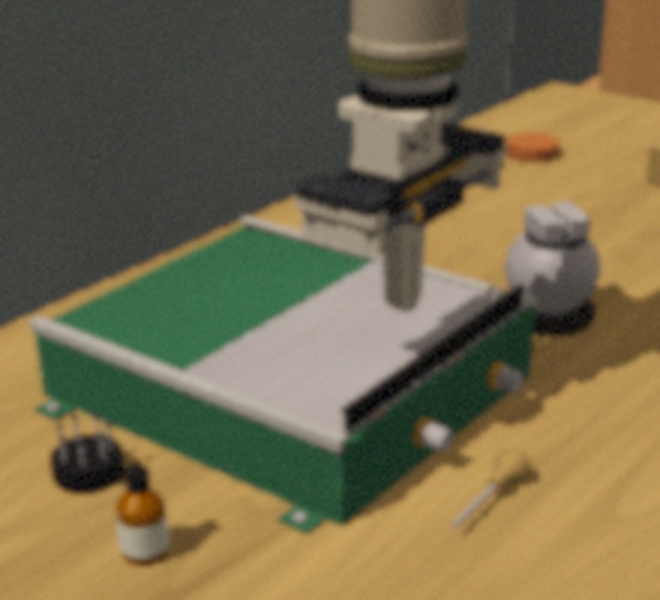

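```bash
python3 - <<'E'
from h import *
info()
p=read_camera('wrist');s=read_state();t=np.array(s['tool_pos'])
a=p['pixels'][200:330,180:340,::-1];a=cv2.resize(a,None,fx=4,fy=4,interpolation=cv2.INTER_CUBIC)
for dz in (0,.01,.02,.03):
  for dx in(-.0075,.0075):
    for dy in (-.0175,.0175):
      q=(proj(p,t+[dx,dy,dz])-[180,200])*4; print(dz,dx,dy,q.round())
cv2.imwrite('pics/w4.png',a)
q=read_camera('side')
a=q['pixels'][90:190,230:330,::-1];a=cv2.resize(a,None,fx=6,fy=6,interpolation=cv2.INTER_CUBIC)
for dz in (0,.01,.02,.03,.084,.108): print(dz,((proj(q,t+[0,0,dz])-[230,90])*6).round())
cv2.imwrite('pics/s4.png',a)
E
```

```text
t 5.25 pos [ 0.5253 -0.045   0.0815] box [-0.1253 -0.0002] yaw x deg in box -0.01 z [-0.  0. -1.] F [ 0.15  0.11 -0.09] op 0.0006
0 -0.0075 -0.0175 [392. 107.]
0 -0.0075 0.0175 [219. 101.]
0 0.0075 -0.0175 [396.  38.]
0 0.0075 0.0175 [220.  32.]
0.01 -0.0075 -0.0175 [396. 129.]
0.01 -0.0075 0.0175 [215. 123.]
0.01 0.0075 -0.0175 [401.  57.]
0.01 0.0075 0.0175 [216.  51.]
0.02 -0.0075 -0.0175 [400. 153.]
0.02 -0.0075 0.0175 [211. 147.]
0.02 0.0075 -0.0175 [405.  78.]
0.02 0.0075 0.0175 [211.  71.]
0.03 -0.0075 -0.0175 [405. 179.]
0.03 -0.0075 0.0175 [206. 173.]
0.03 0.0075 -0.0175 [410. 101.]
0.03 0.0075 0.0175 [206.  94.]
0 [322. 505.]
0.01 [323. 484.]
0.02 [323. 462.]
0.03 [323. 440.]
0.084 [326. 317.]
0.108 [327. 261.]
```

View pics/w4.png

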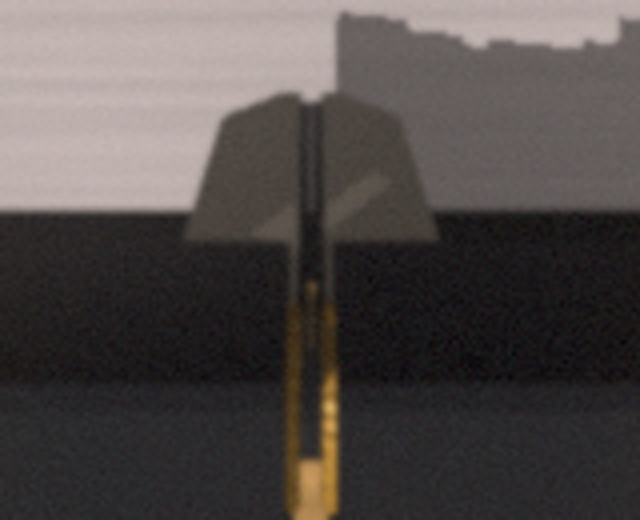

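View pics/s4.png

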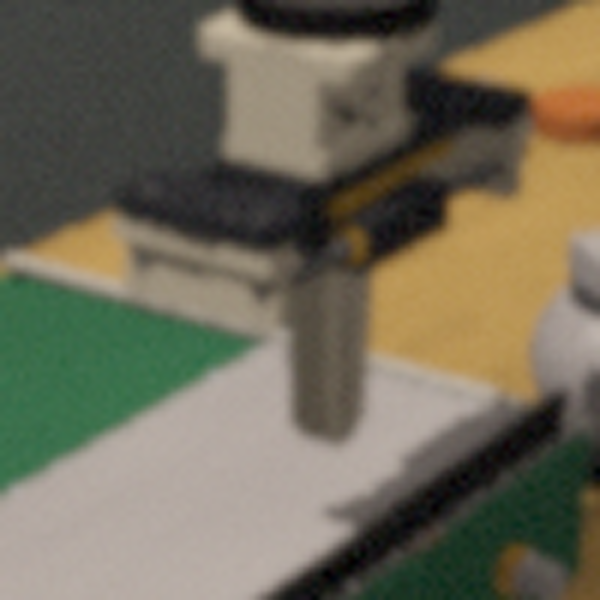

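Call:
drive_tool(plan=[{"claw":1,"linear":[0,0,-1.5],"angular":[0,0,0]},{"claw":1,"linear":[-2.5,0,0],"angular":[0,0,0]},{"claw":1,"linear":[-2.5,0,0],"angular":[0,0,0]},{"claw":1,"linear":[-2.5,0,0],"angular":[0,0,0]},{"claw":1,"linear":[0,0,1.5],"angular":[0,0,0]},{"claw":1,"linear":[0,0,1.3],"angular":[0,0,0]},{"claw":1,"linear":[0,0,1.3],"angular":[0,0,0]},{"claw":1,"linear":[0,0,0],"angular":[0,0,0]}])

```text
t: 6.35
tool_pos: [0.4489, -0.0473, 0.0537]
orientation: [-3.14, -0.056, 0.005]
force: [-0.1, -0.3, 0.4]
opening: 0.0005
```

```bash
python3 - <<'E'
from h import *
q=read_camera('side');info();s=read_state();t=np.array(s['tool_pos'])
a=q['pixels'][90:220,230:350,::-1];a=cv2.resize(a,None,fx=5,fy=4.6,interpolation=cv2.INTER_CUBIC)
a=cv2.resize(q['pixels'][90:205,230:350,::-1],None,fx=5,fy=5,interpolation=cv2.INTER_CUBIC)
for dz in (0,.01,.02,.03): print(dz,((proj(q,t+[0,0,dz])-[230,90])*5).round())
cv2.imwrite('pics/s5.png',a)
p=read_camera('wrist');save(p,'wrist5.png')
E
```

```text
t 6.4 pos [ 0.4495 -0.0475  0.0546] box [-0.2011  0.    ] yaw x deg in box -0.02 z [-0.002  0.    -1.   ] F [ 0.69 -0.18  0.88] op 0.0003
0 [397. 513.]
0.01 [398. 495.]
0.02 [399. 477.]
0.03 [400. 458.]
```

View pics/s5.png

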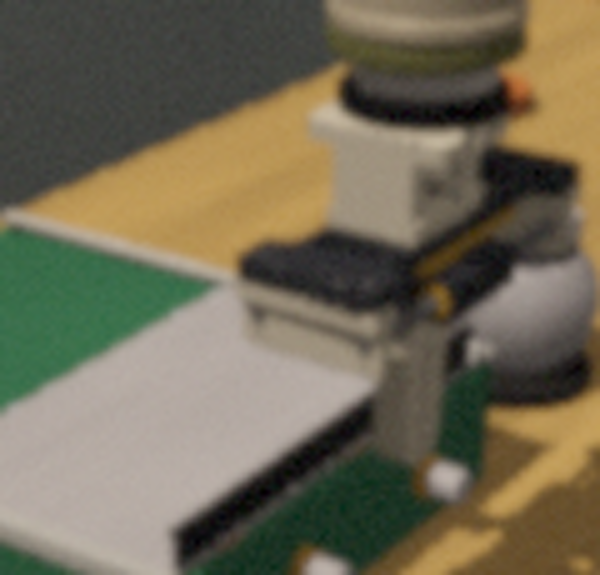

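View pics/wrist5.png

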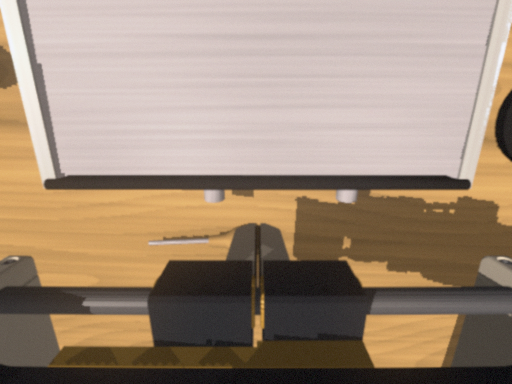

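Call:
drive_tool(plan=[{"claw":1,"linear":[0.8,0,0],"angular":[0,0,0]},{"claw":1,"linear":[0.8,0,0],"angular":[0,0,0]},{"claw":1,"linear":[0.8,0,0],"angular":[0,0,0]},{"claw":1,"linear":[0.8,0,0],"angular":[0,0,0]},{"claw":1,"linear":[0.8,0,0],"angular":[0,0,0]},{"claw":1,"linear":[0.8,0,0],"angular":[0,0,0]}])

```text
t: 7.2
tool_pos: [0.4983, -0.046, 0.0555]
orientation: [3.141, 0.056, -0.001]
force: [-3.7, -1.4, 3.3]
opening: 0.0004
```

```bash
python3 - <<'E'
from h import *
info()
p=read_camera('wrist');save(p,'wrist6.png')
E
```

```text
t 7.2 pos [ 0.4983 -0.046   0.0555] box [-0.1523 -0.0002] yaw x deg in box -0.02 z [-0. -0. -1.] F [-3.66 -1.35  3.32] op 0.0004
```

View pics/wrist6.png

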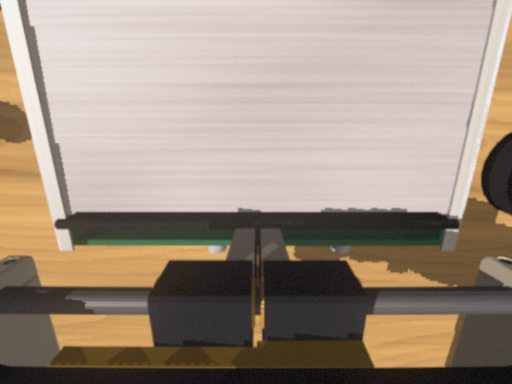

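Call:
drive_tool(plan=[{"claw":1,"linear":[1,0,0],"angular":[0,0,0]},{"claw":1,"linear":[1,0,0],"angular":[0,0,0]},{"claw":1,"linear":[1,0,0],"angular":[0,0,0]},{"claw":1,"linear":[1,0,0],"angular":[0,0,0]},{"claw":1,"linear":[1,0,0],"angular":[0,0,0]},{"claw":1,"linear":[1,0,0],"angular":[0,0,0]},{"claw":1,"linear":[1,0,0],"angular":[0,0,0]},{"claw":1,"linear":[1,0,0],"angular":[0,0,0]},{"claw":1,"linear":[0.8,0,0],"angular":[0,0,0]},{"claw":1,"linear":[0.8,0,0],"angular":[0,0,0]},{"claw":1,"linear":[0.5,0,0],"angular":[0,0,0]},{"claw":1,"linear":[0,0,0],"angular":[0,0,0]}])

```text
t: 8.75
tool_pos: [0.5999, -0.0423, 0.0558]
orientation: [-3.141, -0.056, -0.002]
force: [0.5, 0.5, 0.0]
opening: 0.0005
```

```bash
python3 - <<'E'
from h import *
info()
p=read_camera('wrist');save(p,'wrist7.png')
for l in ['red_grip','blue_grip','red_lever','red_stem','blue_stem']:
    for d in search_frame(p,l)[:2]: print(l,np.round(d['at'],3),B.T@(np.array(d['at'])[:2]-C),round(d['p'],2),np.round(proj(p,d['at'])))
E
```

```text
t 8.75 pos [ 0.5999 -0.0423  0.0558] box [-0.0506 -0.0002] yaw x deg in box -0.02 z [ 0.002  0.    -1.   ] F [0.49 0.48 0.01] op 0.0005
red_grip [ 0.577 -0.005  0.06 ] [-0.0719824   0.03810083] 0.84 [209. 244.]
red_grip [0.571 0.196 0.016] [-0.07059516  0.23887983] 0.3 [ 12. 220.]
blue_grip [ 0.578 -0.117  0.054] [-0.07480981 -0.07437003] 0.94 [346. 243.]
red_lever [ 0.576 -0.007  0.054] [-0.07377438  0.03556335] 0.96 [214. 242.]
red_stem [ 0.576 -0.011  0.058] [-0.07370694  0.03185856] 0.94 [218. 244.]
blue_stem [ 0.574 -0.116  0.056] [-0.0792783  -0.07340948] 0.77 [345. 249.]
```

View pics/wrist7.png

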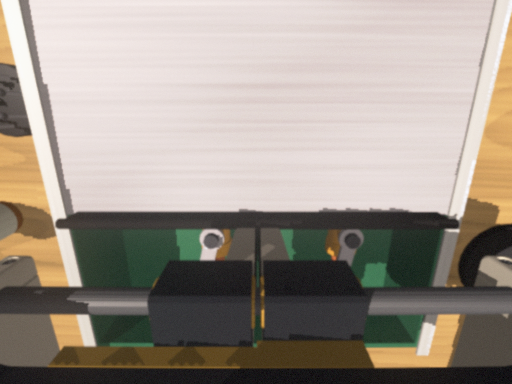

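Call:
drive_tool(plan=[{"claw":1,"linear":[0.7,0,0],"angular":[0,0,0]},{"claw":1,"linear":[0.7,0,0],"angular":[0,0,0]},{"claw":1,"linear":[0.3,0,0],"angular":[0,0,0]},{"claw":1,"linear":[0,0,0],"angular":[0,0,0]}])

```text
t: 9.55
tool_pos: [0.6166, -0.0417, 0.0555]
orientation: [-3.141, -0.056, -0.001]
force: [-0.0, 0.0, -0.2]
opening: 0.0005
```

```bash
python3 - <<'E'
from h import *
info()
E
```

```text
t 9.55 pos [ 0.6166 -0.0417  0.0555] box [-0.034  -0.0002] yaw x deg in box -0.02 z [ 0.001  0.    -1.   ] F [-0.04  0.04 -0.18] op 0.0005
```

Call:
drive_tool(plan=[{"claw":1,"linear":[0.3,0,0],"angular":[0,0,0]},{"claw":1,"linear":[0.2,0,0],"angular":[0,0,0]}])

```text
t: 9.8
tool_pos: [0.6208, -0.0416, 0.0554]
orientation: [-3.141, -0.056, 0.001]
force: [-3.6, 0.4, 0.5]
opening: 0.0006
```

Call:
drive_tool(plan=[{"claw":1,"linear":[0.2,0,0],"angular":[0,0,0]}])

```text
t: 9.93
tool_pos: [0.6228, -0.0415, 0.0554]
orientation: [-3.141, -0.056, 0.001]
force: [-1.4, -0.7, 1.5]
opening: 0.0005
```

Call:
drive_tool(plan=[{"claw":1,"linear":[0.2,0,0],"angular":[0,0,0]}])

```text
t: 10.05
tool_pos: [0.6232, -0.0415, 0.0553]
orientation: [-3.141, -0.056, 0.006]
force: [-16.8, 0.0, 10.5]
opening: 0.0003
```

```bash
python3 - <<'E'
from h import *
info()
p=read_camera('wrist');print(proj(p,w(-.17,.145,.078)))
for s in (.13,.14,.15): print(s,proj(p,w(-.165+.0015+s,.131,.097)),proj(p,w(-.165+s,.131,.074)))
save(p,'wrist8.png')
E
```

```text
t 10.05 pos [ 0.6232 -0.0415  0.0553] box [-0.0274 -0.0002] yaw x deg in box -0.02 z [-0.004  0.    -1.   ] F [-16.75   0.03  10.45] op 0.0003
[ 93.33624688 375.54511761]
0.13 [ 58.78654492 250.2742518 ] [ 80.85873796 236.37593779]
0.14 [ 55.34080464 236.66012091] [ 78.14769678 224.08621849]
0.15 [ 51.78740174 222.56342515] [ 75.36195167 211.41232645]
```

View pics/wrist8.png

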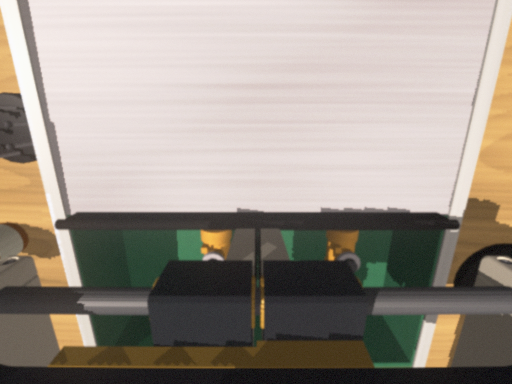

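Call:
drive_tool(plan=[{"claw":1,"linear":[-0.6,0,0],"angular":[0,0,0]},{"claw":1,"linear":[-1.5,0,0],"angular":[0,0,0]},{"claw":1,"linear":[0,0,-4],"angular":[0,0,0]},{"claw":1,"linear":[0,0,-5],"angular":[0,0,0]},{"claw":1,"linear":[0,0,-5],"angular":[0,0,0]},{"claw":1,"linear":[-5,0,-3],"angular":[0,0,0]},{"claw":1,"linear":[-5,0,-3],"angular":[0,0,0]},{"claw":1,"linear":[-5,0,0],"angular":[0,0,0]},{"claw":1,"linear":[-3,0,0],"angular":[0,0,0]},{"claw":1,"linear":[0,0,0],"angular":[0,0,0]}])

```text
t: 11.35
tool_pos: [0.4237, -0.0487, 0.2564]
orientation: [3.14, 0.055, 0.005]
force: [0.1, -0.6, -0.5]
opening: 0.0005
```

```bash
python3 - <<'E'
from h import *
info()
for c in ['wrist','top']:
  p=read_camera(c);save(p,c+'9.png')
  print(c,'expected stems',proj(p,w(-.07,.0375,.057)),proj(p,w(-.07,-.0775,.057)),'guide',proj(p,w(-.17,.145,.078)))
  for l in ['red_grip','blue_grip','red_lever','red_stem','blue_stem','cover_lip']:
    for d in search_frame(p,l)[:1]: print(l,np.round(d['at'],3),(B.T@(np.array(d['at'])[:2]-C)).round(4),round(d['p'],2),np.round(proj(p,d['at'])))
E
```

```text
t 11.35 pos [ 0.4237 -0.0487  0.2564] box [-0.227  -0.0003] yaw x deg in box -0.05 z [ 0.003 -0.001 -1.   ] F [ 0.14 -0.62 -0.48] op 0.0005
wrist expected stems [228.49308787  51.68356566] [313.92001692  51.69881636] guide [151.26098951 128.94885891]
red_grip [0.548 0.002 0.061] [-0.1012  0.0464] 0.67 [222.  76.]
blue_grip [ 0.556 -0.117  0.061] [-0.0974 -0.0737] 0.84 [311.  73.]
red_lever [ 0.549 -0.     0.06 ] [-0.0999  0.0435] 0.85 [225.  75.]
blue_stem [ 0.564 -0.12   0.052] [-0.0894 -0.076 ] 0.91 [311.  68.]
cover_lip [ 0.638 -0.044  0.076] [-0.0124 -0.0032] 0.83 [259.  -4.]
top expected stems [273.67387682 193.12777481] [320.11894553 192.81061079] guide [229.62114075 233.07440551]
red_grip [ 0.533 -0.306  0.097] [-0.1266 -0.2617] 0.68 [401. 213.]
blue_grip [ 0.586 -0.118  0.057] [-0.0674 -0.0754] 0.44 [319. 192.]
red_lever [ 0.552 -0.001  0.062] [-0.0975  0.0429] 0.62 [272. 204.]
red_stem [0.58  0.003 0.052] [-0.0685  0.0461] 0.64 [270. 193.]
blue_stem [ 0.602 -0.121  0.051] [-0.0518 -0.0786] 0.41 [320. 186.]
cover_lip [ 0.713 -0.036  0.077] [0.0629 0.0015] 0.65 [288. 139.]
```

View pics/wrist9.png

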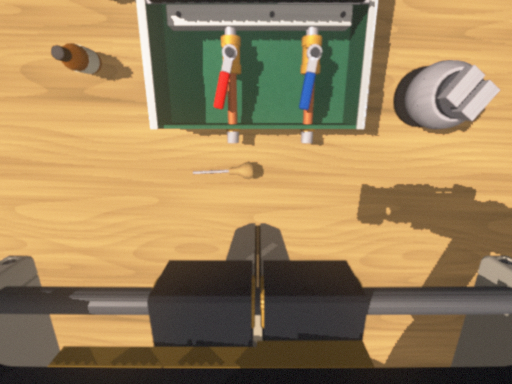

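View pics/top9.png

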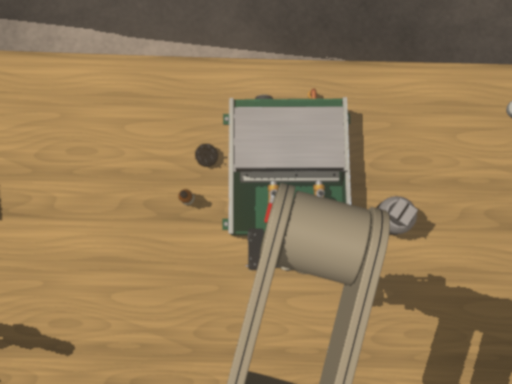

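```bash
python3 - <<'E'
from h import *
p=read_camera('wrist')
m=masks_of(p,'red_grip')
if m:
  v,u=np.nonzero(m[0]['mask']);print(m[0]['p'],len(u),u.min(),u.max(),v.min(),v.max())
px=p['pixels'].astype(int);r=(px[:,:,0]>120)&(px[:,:,1]<60)&(px[:,:,2]<60)
r[:60]=0;r[115:]=0;v,u=np.nonzero(r);print('red',len(u),u.min(),u.max(),v.min(),v.max())
P=np.array([B.T@(atz(p,(a,b),.062)[:2]-C) for a,b in zip(u,v)]);c=P.mean(0)
e,V=np.linalg.eigh(np.cov(P.T));d=V[:,1];d=d*np.sign(-d[0]);pr=(P-c)@d;print('cen',c,'dir angle',np.arctan2(d[1],-d[0]),'extent',pr.min(),pr.max(),'w',np.ptp((P-c)@V[:,0]))
st=np.array([-.07,.0375]);print('from stem',np.linalg.norm(c-st),np.arctan2(c[1]-st[1],-(c[0]-st[0])))
b=(px[:,:,2]>110)&(px[:,:,0]<70);b[:60]=0;b[115:]=0;v,u=np.nonzero(b);P=np.array([B.T@(atz(p,(a,q),.062)[:2]-C) for a,q in zip(u,v)]);print('blue',P.mean(0),P.min(0),P.max(0))
print('stem px',B.T@(atz(p,(230,52),.062)[:2]-C))
E
```

```text
0.78 670 214 236 44 107
red 142 219 229 74 107
cen [-0.11912616  0.04506287] dir angle 0.2538261315253555 extent -0.02159468479266942 0.023547325767366133 w 0.0075742646600137215
from stem 0.049704900650515964 0.15274880953715342
blue [-0.11966204 -0.06878873] [-0.14281792 -0.07916489] [-0.09749839 -0.05892818]
stem px [-0.07182974  0.03530025]
```

```bash
python3 - <<'E'
from h import *
info(w(-.125,.018,.12)); print(np.round(read_state()['q'],3))
E
```

```text
t 12.15 pos [ 0.4241 -0.0486  0.2555] box [-2.266e-01 -2.000e-04] yaw x deg in box -0.02 z [-0.  0. -1.] F [0.35 0.3  0.39] op 0.0004
shift cm [10.16 -1.82 13.55]
[-0.234 -0.369  1.822  0.     1.688  1.301]
```

Call:
drive_tool(plan=[{"claw":1,"linear":[0,0,0],"angular":[0,0,-9.8]},{"claw":1,"linear":[0,0,0],"angular":[0,0,-9.8]},{"claw":1,"linear":[0,0,0],"angular":[0,0,-9.8]},{"claw":1,"linear":[0,0,0],"angular":[0,0,-9.8]},{"claw":1,"linear":[0,0,0],"angular":[0,0,-9.8]},{"claw":1,"linear":[0,0,0],"angular":[0,0,-9.8]},{"claw":1,"linear":[0,0,0],"angular":[0,0,-9.8]},{"claw":1,"linear":[0,0,0],"angular":[0,0,-9.9]},{"claw":1,"linear":[0,0,0],"angular":[0,0,0]}])

```text
t: 13.28
tool_pos: [0.4241, -0.0486, 0.2556]
orientation: [2.398, 2.029, 0.0]
force: [-0.2, 0.2, 0.3]
opening: 0.0001
```

```bash
python3 - <<'E'
from h import *
info(w(-.125,.018,.1))
E
```

```text
t 13.28 pos [ 0.4241 -0.0486  0.2556] box [-2.266e-01 -2.000e-04] yaw x deg in box 78.42 z [ 0.  0. -1.] F [-0.2   0.18  0.35] op 0.0001
shift cm [ 3.82  9.59 15.56]
```

Call:
drive_tool(plan=[{"claw":1,"linear":[1.3,3.2,0],"angular":[0,0,0]},{"claw":1,"linear":[1.3,3.2,0],"angular":[0,0,0]},{"claw":1,"linear":[1.2,3.2,0],"angular":[0,0,0]},{"claw":1,"linear":[0,0,4],"angular":[0,0,0]},{"claw":1,"linear":[0,0,4],"angular":[0,0,0]},{"claw":1,"linear":[0,0,4],"angular":[0,0,0]},{"claw":1,"linear":[0,0,4],"angular":[0,0,0]},{"claw":1,"linear":[0,0,2.6],"angular":[0,0,0]},{"claw":1,"linear":[0,0,0],"angular":[0,0,0]},{"claw":1,"linear":[0,0,0],"angular":[0,0,0]}])

```text
t: 14.52
tool_pos: [0.5259, -0.027, 0.0709]
orientation: [2.398, 2.027, 0.002]
force: [0.1, -0.4, 0.4]
opening: 0.0006
```

```bash
python3 - <<'E'
from h import *
info(w(-.125,.018,.0245))
p=read_camera('wrist');save(p,'wrist10.png');print(proj(p,w(-.07,.0375,.057)), [proj(p,w(-.07-.05*np.cos(a),.0375+.05*np.sin(a),.062)) for a in(.15,.25)])
p=read_camera('side');cv2.imwrite('pics/s10.png',cv2.resize(p['pixels'][90:240,190:350,::-1],None,fx=4,fy=4,interpolation=cv2.INTER_CUBIC))
t=np.array(read_state()['tool_pos'])
for dz in (0,.01,.02,.03): print(dz,((proj(p,t+[0,0,dz])-[190,90])*4).round())
E
```

```text
t 14.53 pos [ 0.5259 -0.027   0.0709] box [-0.1241  0.0177] yaw x deg in box 78.37 z [ 0.002 -0.    -1.   ] F [ 0.07 -0.43  0.42] op 0.0006
shift cm [ 0.01 -0.1   4.64]
[316.8407972  175.40040803] [array([255.70918627, 180.13108942]), array([255.68022092, 174.05675343])]
0 [355. 361.]
0.01 [356. 347.]
0.02 [356. 332.]
0.03 [356. 318.]
```

View pics/wrist10.png

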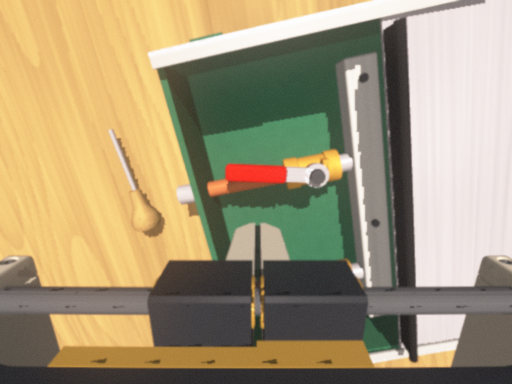

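View pics/s10.png

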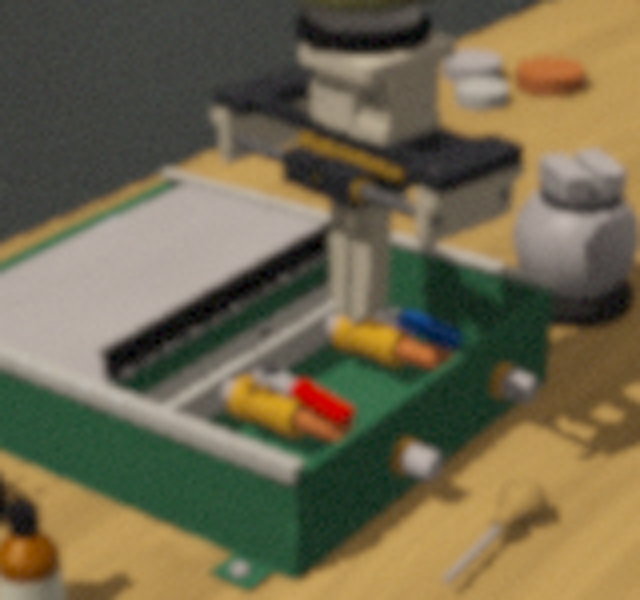

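Call:
drive_tool(plan=[{"claw":1,"linear":[0,0,1.5],"angular":[0,0,0]},{"claw":1,"linear":[0,0,1.5],"angular":[0,0,0]},{"claw":1,"linear":[0,0,1.0],"angular":[0,0,0]},{"claw":1,"linear":[0,0,0.6],"angular":[0,0,0]},{"claw":1,"linear":[0,0,0],"angular":[0,0,0]},{"claw":1,"linear":[0,0,0],"angular":[0,0,0]}])

```text
t: 15.38
tool_pos: [0.5254, -0.0269, 0.0239]
orientation: [2.397, 2.03, 0.001]
force: [-0.1, 0.4, 0.4]
opening: 0.0006
```

```bash
python3 - <<'E'
from h import *
info(w(-.125,.018,.0245))
p=read_camera('wrist');save(p,'wrist11.png')
p=read_camera('side');cv2.imwrite('pics/s11.png',cv2.resize(p['pixels'][90:240,190:350,::-1],None,fx=4,fy=4,interpolation=cv2.INTER_CUBIC))
E
```

```text
t 15.38 pos [ 0.5254 -0.0269  0.0239] box [-0.1246  0.0178] yaw x deg in box 78.48 z [ 0.001 -0.    -1.   ] F [-0.06  0.42  0.36] op 0.0006
shift cm [ 0.01 -0.05 -0.06]
```

View pics/wrist11.png

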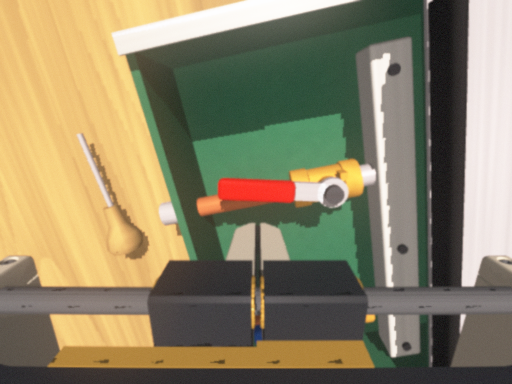

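View pics/s11.png

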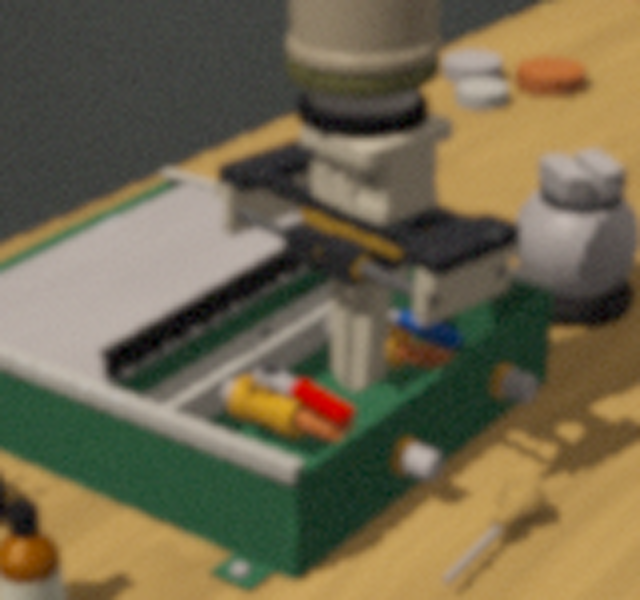

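Call:
drive_tool(plan=[{"claw":1,"linear":[0.6,0,0],"angular":[0,0,0]},{"claw":1,"linear":[0.6,0,0],"angular":[0,0,0]},{"claw":1,"linear":[0.4,0,0],"angular":[0,0,0]},{"claw":1,"linear":[0.43,-0.11,0],"angular":[0,0,5]},{"claw":1,"linear":[0.43,-0.11,0],"angular":[0,0,5]},{"claw":1,"linear":[0.43,-0.11,0],"angular":[0,0,5]},{"claw":1,"linear":[0,0,0],"angular":[0,0,0]}])

```text
t: 16.35
tool_pos: [0.5276, 0.0016, 0.0236]
orientation: [2.642, 1.698, -0.001]
force: [-0.4, -4.3, 1.5]
opening: 0.0004
```

```bash
cat >>h.py <<'E'
def lev():
    s=read_state();M=R.from_rotvec(s['orientation']).as_matrix();t=np.array(s['tool_pos'])
    c=M.T@(w(-.07,.0375,t[2])-t);print('stem in tool mm',np.round(c*1000,1))
E
python3 - <<'E'
from h import *
info();lev()
p=read_camera('wrist');save(p,'wrist12.png')
E
```

```text
t 16.35 pos [0.5276 0.0016 0.0236] box [-0.1213  0.0463] yaw x deg in box 63.42 z [-0.    -0.002 -1.   ] F [-0.39 -4.35  1.53] op 0.0004
stem in tool mm [15.1 49.8  0. ]
```

View pics/wrist12.png

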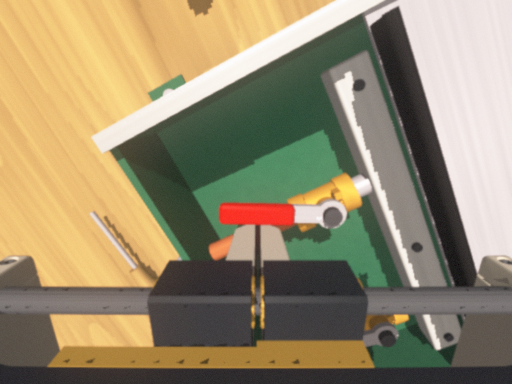

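Call:
drive_tool(plan=[{"claw":1,"linear":[0.43,-0.11,0],"angular":[0,0,5]},{"claw":1,"linear":[0.43,-0.11,0],"angular":[0,0,5]},{"claw":1,"linear":[0.43,-0.11,0],"angular":[0,0,5]},{"claw":1,"linear":[0.43,-0.11,0],"angular":[0,0,5]},{"claw":1,"linear":[0.43,-0.11,0],"angular":[0,0,5]},{"claw":1,"linear":[0,0,0],"angular":[0,0,0]}])

```text
t: 17.15
tool_pos: [0.5351, 0.0225, 0.0236]
orientation: [2.947, 1.087, -0.001]
force: [-3.0, -3.9, 0.6]
opening: 0.0003
```

```bash

python3 - <<'E'
from h import *
info();lev()
p=read_camera('wrist');save(p,'wrist13.png')
E
```

```text
t 17.15 pos [0.5351 0.0225 0.0236] box [-0.1131  0.0669] yaw x deg in box 38.45 z [-0.    -0.001 -1.   ] F [-3.04 -3.94  0.56] op 0.0003
stem in tool mm [15.4 49.8  0. ]
```

View pics/wrist13.png

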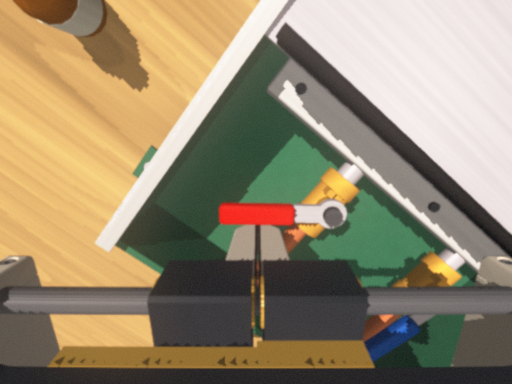

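Call:
drive_tool(plan=[{"claw":1,"linear":[0.43,-0.11,0],"angular":[0,0,5]},{"claw":1,"linear":[0.43,-0.11,0],"angular":[0,0,5]},{"claw":1,"linear":[0.43,-0.11,0],"angular":[0,0,5]},{"claw":1,"linear":[0.43,-0.11,0],"angular":[0,0,5]},{"claw":1,"linear":[0.43,-0.11,0],"angular":[0,0,5]},{"claw":1,"linear":[0.43,-0.11,0],"angular":[0,0,5]},{"claw":1,"linear":[0,0,0],"angular":[0,0,0]}])

```text
t: 18.08
tool_pos: [0.5542, 0.0408, 0.0233]
orientation: [-3.128, -0.29, 0.002]
force: [-3.6, -3.1, 2.3]
opening: 0.0006
```

```bash

python3 - <<'E'
from h import *
info();lev()
p=read_camera('wrist');save(p,'wrist14.png')
E
```

```text
t 18.07 pos [0.5542 0.0408 0.0233] box [-0.0933  0.0845] yaw x deg in box 8.53 z [-0.001  0.    -1.   ] F [-3.62 -3.12  2.35] op 0.0006
stem in tool mm [16.1 49.9 -0. ]
```

View pics/wrist14.png

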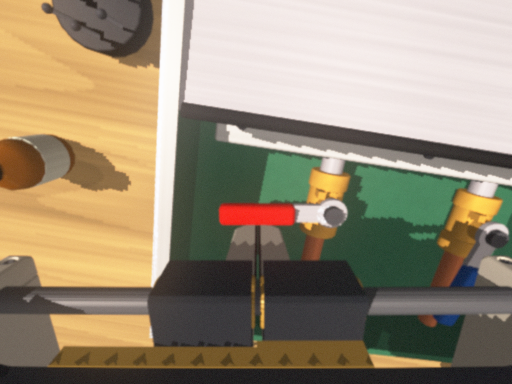

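Call:
drive_tool(plan=[{"claw":1,"linear":[0.37,-0.1,0],"angular":[0,0,4]},{"claw":1,"linear":[0.2,-0.05,0],"angular":[0,0,2]},{"claw":1,"linear":[0,0,0],"angular":[0,0,0]}])

```text
t: 18.5
tool_pos: [0.5593, 0.0432, 0.0232]
orientation: [-3.139, -0.127, 0.002]
force: [-4.1, -1.8, 2.4]
opening: 0.0008
```

Call:
drive_tool(plan=[{"claw":1,"linear":[0.15,-0.05,0],"angular":[0,0,1.5]}])

```text
t: 18.62
tool_pos: [0.5605, 0.0437, 0.0232]
orientation: [-3.14, -0.085, 0.003]
force: [-6.1, -2.7, 3.6]
opening: 0.0002
```

Call:
drive_tool(plan=[{"claw":1,"linear":[0.15,0,0],"angular":[0,0,1]}])

```text
t: 18.75
tool_pos: [0.5613, 0.044, 0.0232]
orientation: [-3.141, -0.058, 0.005]
force: [-12.2, -1.0, 10.0]
opening: 0.0006
```

```bash

python3 - <<'E'
from h import *
info();lev()
p=read_camera('wrist');save(p,'wrist15.png')
E
```

```text
t 18.75 pos [0.5613 0.044  0.0232] box [-0.0861  0.0874] yaw x deg in box 0.05 z [-0.003  0.    -1.   ] F [-12.16  -1.01  10.02] op 0.0006
stem in tool mm [16.1 49.9 -0.1]
```

View pics/wrist15.png

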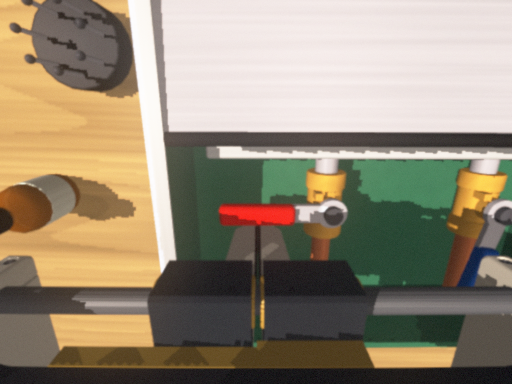

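Call:
drive_tool(plan=[{"claw":1,"linear":[0.1,0,0],"angular":[0,0,0]},{"claw":1,"linear":[0,0,0],"angular":[0,0,0]}])

```text
t: 19.05
tool_pos: [0.5612, 0.044, 0.0231]
orientation: [-3.141, -0.059, 0.009]
force: [-15.5, -1.6, 10.8]
opening: 0.0008
```

```bash

python3 - <<'E'
from h import *
info();lev()
E
```

```text
t 19.05 pos [0.5612 0.044  0.0231] box [-0.0862  0.0874] yaw x deg in box 0.11 z [-0.006  0.    -1.   ] F [-15.48  -1.63  10.85] op 0.0008
stem in tool mm [16.1 50.  -0.1]
```

Call:
drive_tool(plan=[{"claw":1,"linear":[-0.5,0,0],"angular":[0,0,0]},{"claw":1,"linear":[-1.5,0,0],"angular":[0,0,0]},{"claw":1,"linear":[0,0,-3],"angular":[0,0,0]},{"claw":1,"linear":[0,0,-4],"angular":[0,0,0]},{"claw":1,"linear":[0,0,-5],"angular":[0,0,0]},{"claw":1,"linear":[0,0,-5],"angular":[0,0,0]},{"claw":1,"linear":[-3,0,-5],"angular":[0,0,0]},{"claw":1,"linear":[-5,0,0],"angular":[0,0,0]},{"claw":1,"linear":[-4,0,0],"angular":[0,0,0]},{"claw":1,"linear":[0,0,0],"angular":[0,0,0]}])

```text
t: 20.3
tool_pos: [0.4232, 0.0391, 0.2441]
orientation: [-3.141, -0.058, -0.004]
force: [-0.4, 0.4, -0.6]
opening: 0.0004
```

```bash

python3 - <<'E'
from h import *
info()
p=read_camera('wrist');save(p,'wrist16.png')
px=p['pixels'].astype(int);r=(px[:,:,0]>120)&(px[:,:,1]<60)&(px[:,:,2]<60)
v,u=np.nonzero(r);P=np.array([B.T@(atz(p,(a,b),.062)[:2]-C) for a,b in zip(u,v)]);c=P.mean(0)
e,V=np.linalg.eigh(np.cov(P.T));d=V[:,1];d*=np.sign(d[1]);print(len(u),'cen',c,'angle',np.arctan2(d[1],-d[0]),'from stem',np.arctan2(c[1]-.0375,-(c[0]+.07)))
b=(px[:,:,2]>110)&(px[:,:,0]<70);b[:40]=0;b[140:]=0;v,u=np.nonzero(b);P=np.array([B.T@(atz(p,(a,q),.062)[:2]-C) for a,q in zip(u,v)]);print('blue',P.mean(0),P.min(0),P.max(0))
for l in ['cover_lip','red_grip','blue_grip']:
    for d in search_frame(p,l)[:1]: print(l,(B.T@(np.array(d['at'])[:2]-C)).round(4),round(d['p'],2))
p=read_camera('side');save(p,'side16.png')
for l in ['ball_vise','oil_bottle','bur_stand','graver']:
    for d in search_frame(p,l)[:1]: print(l,np.round(d['at'],3),round(d['p'],2))
E
```

```text
t 20.3 pos [0.4232 0.0391 0.2441] box [-0.2244  0.0875] yaw x deg in box 0.08 z [ 0.003  0.001 -1.   ] F [-0.36  0.4  -0.56] op 0.0004
372 cen [-0.07109205  0.0864851 ] angle 1.5482222079134609 from stem 1.5485065135732425
blue [-0.12051441 -0.06849428] [-0.14361327 -0.07889884] [-0.09676485 -0.05699973]
cover_lip [-0.0149 -0.0372] 0.85
red_grip [-0.073   0.0702] 0.92
blue_grip [-0.1021 -0.0693] 0.75
ball_vise [ 0.51  -0.284  0.066] 0.69
oil_bottle [0.558 0.226 0.043] 0.68
bur_stand [0.669 0.183 0.025] 0.64
graver [ 0.402 -0.016  0.021] 0.67
```

View pics/wrist16.png

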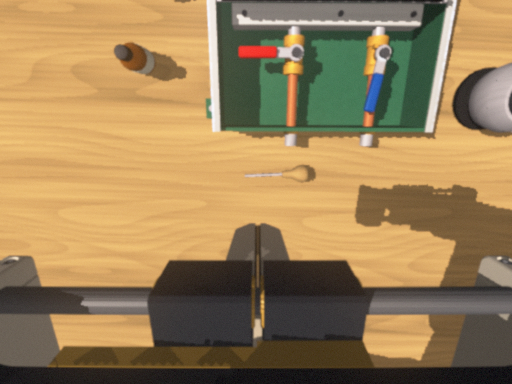

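View pics/side16.png

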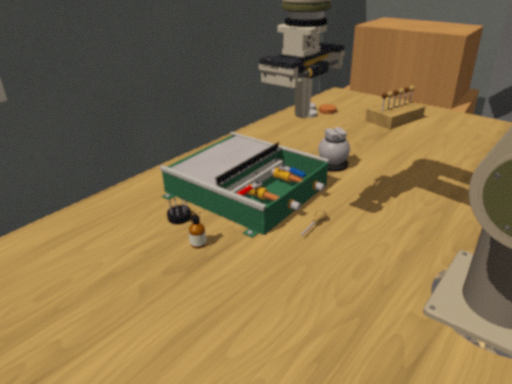

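```bash
python3 -c "
from plant import *
print(close_job())"
```

```text
the job is handed in; nothing more can be done
None
```

I pushed the cover back to its stop by its lip, then pushed the red lever round to its shut stop. The job was handed in at about 20.4 s. I used only closed fingers, and the largest wrist readings at the end of a move were about 20 N at the cover stop and 19 N at the lever stop.

**Last checks (wrist and side cameras):**
- **Red lever:** its angle measured about 1.55 rad, square across the pipe.
- **Cover:** its lip was about 15 mm to the robot side of the box centre, which means 0.15 m of travel, at the stop.
- **Blue sleeve:** it was within about 1 mm of where I measured it just after opening the cover.
- **Loose tools:** all four were within about 4 mm of their first readings.
- **Arm:** it stood clear of everything.

**One disagreement:** the closed fingertips sat about 28 mm higher than the reported tool point. Because of this, my first pass at the lip went over the cover without touching anything. I measured the offset in the side and wrist pictures, lowered the tool to allow for it, and every push after that made contact as planned.

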